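# Unlock the child-safe blade box

## Task

The blue box on the class cooking table holds the blender blades and is locked with a two-stage catch. Slide its red safety tab fully aside so that the latch is free, then lift the black latch lever by its end grip until it stands nearly upright, and leave it standing so. Do not touch the green box with the same catch.

Things in the scene. Friction and masses are not known exactly. Their poses are not given: they have to be found in the camera images.
- blue_box: The box to unlock: blue, 220 (x) x 160 (y) x 85 mm high, fixed to the table, lid stays shut. Origin: centre of its underside, z up. On its flat top (deck, z = 85 mm) lie a dark latch lever along y = 0, from its hinge at x = +55 to its free end at x = -60 mm, and across it, at x = +10 mm, the red safety tab. Steel cheeks 18 mm high flank the hinge.
- safety_tab (a joint): Red tab on the blue box, slides along the box's +y (m): 0 locked, 0.030 fully aside at its stop; starts at 0 to 0.005, stays where left, moves at 1 to 2 N, blocks the lever below 0.017. Finger grip centred at x = +10 mm, y = this value: 24 (x) x 12 (y) mm, 20 to 54 mm above deck, on a foot plate (y -10 to +20 mm about it, top 20 mm above deck).
- latch (a joint): Lever on the blue box (rad): 0 flat, 1.57 upright, stop 1.6. Hinge axis along y at x = +55, z = 93 mm; the -x end rises and swings to +x. Friction holds it anywhere; lifts at about 2 N. Bar 14 mm wide, top 12 mm above deck. Black end grip, lever flat: centred at x = -48 mm, 24 (x) x 14 (y) mm, 4 to 44 mm above deck; held across y it can swivel in the fingers.
- green_box: Bystander, not to be touched: a green box with the same lever, red tab, measures and origin as the blue one.

How it is judged:
By the outcome, as a careful person would: the job done as asked, in the order asked, and still so for the second after the job is handed in, with the robot touching nothing.
It also fails if it takes over 45 s, if anything falls off the work surface, if the arm or the gripper's body presses on something with over 40 N, if the wrist force passes 120 N, or if a joint passes its speed limit or range.

## Robot

A 6-joint arm with a two-finger parallel gripper is mounted at the origin on the work surface. World frame = base frame: x ahead of the robot, y to its left, z up, the work surface at z = 0. Lengths are in m, angles in degrees, forces in N, time in s.
With the tool pointing down it reaches from about 0.25 to 0.725 m from the base axis. Payload 9.7 kg.
Tool frame: the origin (TCP) lies at the very end of the fingers, on their centre line; the grasp point (between the pads) lies 19 mm behind it; z points along the fingers, y is the direction in which the jaws open and shut (so a half turn about z gives the same grasp; the last joint's range is limited). The gripper opens to 85 mm and grips with 20 to 120 N. Pads are 22 mm wide; open, the fingers measure 114 mm over their backs; the gripper's body (76 mm by 85 mm) begins 54 mm behind the grasp point. The pads swing forward as they close: fully open they stand 13 mm farther back than shut.
Start: joints at [-68.411, 4.979, 10.078, 95.1, 0, 90], TCP at [0.202, -0.511, 0.231] pointing down, gripper open.
Joint ranges: [-179.16, 179.16], [-48.56, 103.87], [-65.8, 70.77], [-126.05, 130.52], [-82.76, 87.17], [-180, 180]. Speed limits (degrees/s): [127.2, 127.2, 147.25, 180, 180, 180].

## Interface

Orientations are given as [roll, pitch, yaw] about the fixed x, y, z axes, in that order (R = Rz(yaw) Ry(pitch) Rx(roll)).
In Python, from workcell import bot gives the robot as it stands.
- The arm moves only by the shell command python3 -m pendant 'ROWS' [FORCE]. ROWS is JSON, a list that holds one entry, the list of rows, each a list of 7 numbers: the shift along the tool's x, y, z in cm, then the turn, a rotation vector about the tool's x, y, z in rad, then the opening in per cent of the stroke, from 0 (shut) to 100 (fully open). In form: [[[dx, dy, dz, ax, ay, az, gripper], ...]]. A call has 1 to 5 rows; each row shifts and turns the pose as measured when the row begins, along the tool's axes as they then stand; what a row does not reach is not made up. A row lasts 1/12 s, in which the tool goes at most 41.7 mm and 7.16 degrees, less where a joint would pass 70% of its speed; a pose out of reach is approached as far as the arm can. A call with a gripper value outside its range is refused whole. The fingers move at their own pace and stop on an object; FORCE is the grip in N (left out, the last holds). Time passes only in rows, so rows that do not move let the fingers close. It gives the time, the measured TCP pose, the force and the opening at its end, in the units of the state.
- bot.get_obs(): the state, without advancing time (a new reading comes with each control period).
- bot.camera(name): name is "side" or "top" or "wrist"; returns the picture (384x512x3 uint8, red, green, blue); there is no depth.
- bot.get_calibration(name): a dict with "intrinsics" (3x3 intrinsics, pixels), "D" ([k1, k2, p1, p2, k3] as OpenCV has them; the pictures are not rectified), "pose" (4x4, takes a point from camera to world coordinates); the wrist camera has in their place "T_tool_cam" (4x4, takes a point from camera to tool coordinates, whose origin is the TCP and whose axes are the flange's). Camera axes: x right, y down, z forward; pixel columns grow to the right and rows downward; lengths in m; the calibration is good to about 2 mm. A picture is of the moment at which its call begins: read the wrist's pose just before it. get_calibration takes no time and is no camera call.
- bot.job_done(): hands the job in, once; it reports no verdict.
Trained networks look in the newest picture that a camera, given by its name, has taken for a name from the list of things; names that differ only in an ending like _2 or _b are one class to them, and where a whole thing is asked for, a point or a joint stands for the part that bears it (a point fixed in the world has none). Each returns a list of dicts, best first, with "confidence" (0 to 1); they miss things now and then, are a little off and sometimes report something else, mostly with a low value. They report only what shows in the picture. A call takes as long as a camera call.
- bot.masks_of(camera, thing): "pixels" (384x512 bool, what is visible of it) and "extent" ([left, top, right, bottom] in pixels, round what is visible of it).
- bot.mark_of(camera, thing): "uv" ([column, row] in pixels: a listed point, or the origin of a listed thing).
The state is a dict: "time": time; "q": joint angles; "qd": joint speeds; "joint_efforts": joint torques, N m; "ee_pos": TCP position; "tcp_rot": TCP orientation; "wrist_force": force on the tool from outside, world axes, zero at the start; "torque": the same for the moment, N m; "opening": finger opening in m.
Only numpy, scipy, OpenCV 4.12 (cv2) and the standard library are available. Lean on these libraries where they do the work, as an engineer would, in place of code of your own. Each camera call takes 0.05 s, during which the arm holds its last target. There are 200 camera calls.

## Working session

There is one attempt and no reset: what is moved stays moved. The work goes in short steps, Python scripts to look and compute and a shell command to move; the robot and the scene stay as the last step left them, time stands still between calls to the robot, and variables do not carry over. Pictures are saved under pics/ and viewed, about 8 in all and at most 12, crops included, and the job is handed in when it is done.

```bash
mkdir -p pics; ls; python3 - <<'E'
from workcell import bot
import cv2,numpy as np
o=bot.get_obs();print(o['time'],o['ee_pos'],o['tcp_rot'],o['opening'])
for c in ['side','top']:
    im=bot.camera(c);cv2.imwrite(f'pics/{c}0.png',im[:,:,::-1])
    for t in ['blue_box','green_box','safety_tab','latch']:
        print(c,t,[(np.round(d['uv'],1).tolist(),round(d['confidence'],2)) for d in bot.mark_of(c,t)],[(d['extent'],round(d['confidence'],2)) for d in bot.masks_of(c,t)])
    k=bot.get_calibration(c);print(np.round(k['pose'],3).tolist(),np.round(k['intrinsics'],1).tolist(),k['D'])
print(bot.get_calibration('wrist'))
a=np.hstack([cv2.imread(f'pics/{c}0.png') for c in ['side','top']])
cv2.imwrite('pics/both0.png',cv2.resize(a,(800,300)))
E
```

```text
pics
0.0 [ 0.20227678 -0.51121131  0.23059115] [-1.79924458e+02  4.82350144e-04  2.15875113e+01] 0.0856018484235735
side blue_box [([264.1, 334.5], 0.96)] [([172.2, 242.1, 360.2, 383.2], 0.67)]
side green_box [([209.5, 178.8], 0.71)] [([156.5, 128.8, 263.4, 207.1], 0.55), ([219.6, 271.6, 300.3, 317.7], 0.39)]Traceback (most recent call last):
  File "<stdin>", line 7, in <module>
ValueError: it knows: blue_box, green_box
```

View pics/side0.png

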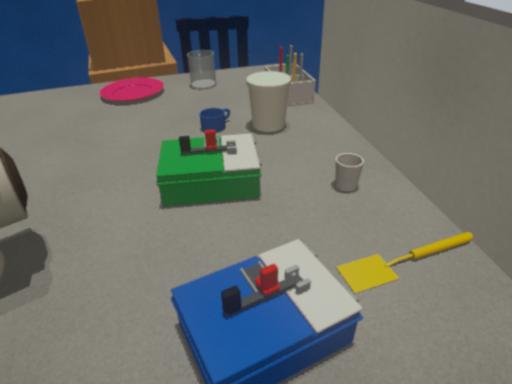

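The side view shows the blue box in front: grip at about (231,299), red tab at (268,279), cheeks at about (297,280). The green box is behind it at (210,168).

```bash
python3 - <<'E'
from workcell import bot
import cv2,numpy as np
for c in ['side','top']:
    im=bot.camera(c);cv2.imwrite(f'pics/{c}0.png',im[:,:,::-1])
    for t in ['blue_box','green_box']:
        print(c,t,[(np.round(d['uv'],1).tolist(),round(d['confidence'],2)) for d in bot.mark_of(c,t)],[(d['extent'],round(d['confidence'],2)) for d in bot.masks_of(c,t)])
    k=bot.get_calibration(c);print(np.round(k['pose'],3).tolist(),np.round(k['intrinsics'],1).tolist(),k['D'])
print(bot.get_calibration('wrist'))
E
```

```text
side blue_box [([264.3, 335.3], 0.9), ([210.6, 183.4], 0.69)] [([169.3, 242.0, 361.5, 383.6], 0.86)]
side green_box [([214.3, 182.2], 0.69)] [([157.3, 129.5, 263.9, 207.5], 0.57)]
[[0.967, -0.166, 0.192, 0.467], [-0.253, -0.567, 0.784, -0.566], [-0.021, -0.807, -0.59, 0.508], [0.0, 0.0, 0.0, 1.0]] [[377.7, 0.0, 256.2], [0.0, 377.7, 195.3], [0.0, 0.0, 1.0]] [-0.06228469  0.          0.          0.          0.        ]
top blue_box [([384.9, 215.5], 0.77)] [([331.6, 146.6, 457.3, 284.3], 0.66)]
top green_box [([170.2, 224.6], 0.75)] [([108.4, 158.7, 219.1, 290.4], 0.89)]
[[-0.009, -0.994, 0.108, 0.525], [-1.0, 0.012, 0.027, -0.003], [-0.028, -0.107, -0.994, 0.806], [0.0, 0.0, 0.0, 1.0]] [[396.9, 0.0, 256.3], [0.0, 396.9, 188.4], [0.0, 0.0, 1.0]] [-0.02765036  0.          0.          0.          0.        ]
{'intrinsics': array([[297.30686961,   0.        , 254.29514633],
       [  0.        , 297.30686961, 195.70957167],
       [  0.        ,   0.        ,   1.        ]]), 'D': array([-0.06997064,  0.        ,  0.        ,  0.        ,  0.        ]), 'T_tool_cam': array([[ 7.13760804e-04, -9.60059820e-01, -2.79793910e-01,
         7.08730435e-02],
       [ 9.99999708e-01,  6.08693106e-04,  4.62407495e-04,
        -9.13654672e-04],
       [-2.73630232e-04, -2.79794159e-01,  9.60059974e-01,
        -1.42677453e-01],
       [ 0.00000000e+00,  0.00000000e+00,  0.00000000e+00,
         1.00000000e+00]])}
```

```bash
sleep 8; ls pics
```

```text
side0.png
top0.png
```

View pics/top0.png

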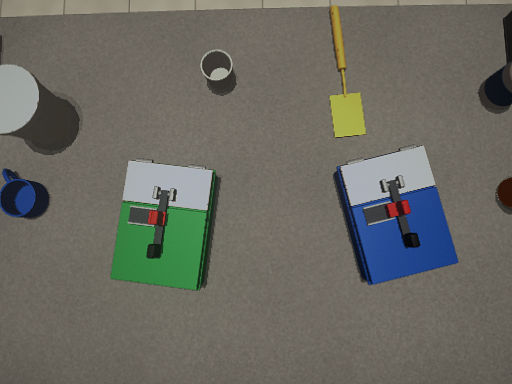

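The top view shows the blue box deck with corners near (341,167), (424,147), (457,262) and (371,283). The grip is at (411,240), the tab at (398,209), and the rail extends left, which is +y. I'll fit the pose from both views.

```bash
cat > h.py <<'E'
from workcell import bot
import cv2,numpy as np
from scipy.optimize import least_squares
from scipy.spatial.transform import Rotation as R
def proj(c,P,pose=None):
    k=bot.get_calibration(c)
    if c=='wrist':
        o=pose; T=np.eye(4);T[:3,:3]=R.from_euler('xyz',o['tcp_rot'],degrees=True).as_matrix();T[:3,3]=o['ee_pos'];M=T@k['T_tool_cam']
    else: M=k['pose']
    M=np.linalg.inv(M)
    return cv2.projectPoints(np.asarray(P,float).reshape(-1,3),cv2.Rodrigues(M[:3,:3])[0],M[:3,3],k['intrinsics'],k['D'])[0][:,0]
def b2w(p,P):
    c,s=np.cos(p[2]),np.sin(p[2]);P=np.asarray(P,float).reshape(-1,3)
    return np.c_[p[0]+c*P[:,0]-s*P[:,1],p[1]+s*P[:,0]+c*P[:,1],P[:,2]]
def redcen(im,box):
    l,t,r,b=box;s=im[t:b,l:r].astype(int)
    m=(s[...,0]>110)&(s[...,1]<60)&(s[...,2]<60)
    ys,xs=np.nonzero(m);return xs.min()+l,ys.min()+t,xs.max()+l,ys.max()+t,xs.mean()+l,ys.mean()+t
E
python3 - <<'E'
from h import *
D=[[.11,.08,.085],[.11,-.08,.085],[-.11,-.08,.085],[-.11,.08,.085]]
G=[[-.048,0,.129]]
obs={'top':[(341,167),(424,147),(457,262),(371,283)],'side':[(291,243),(357,312),(229,380),(173,298)]}
grip={'top':(412,239),'side':(231,289)}
def f(p,cs):
    return np.concatenate([(proj(c,b2w(p,D+G))-np.array(obs[c]+[grip[c]])).ravel() for c in cs])
for cs in [['top'],['side'],['top','side']]:
    s=least_squares(f,[.5,-.27,.25],args=(cs,));print(cs,s.x,np.degrees(s.x[2]),np.round(s.fun,1))
p=s.x
np.save('p.npy',p)
ims={c:cv2.imread(f'pics/{c}0.png') for c in ['top','side']}
for c,b in [('top',(380,195,420,225)),('side',(250,255,290,300))]:
    r=redcen(ims[c][:,:,::-1],b);print(c,r)
    for v in [0,.005,.01]:
        print(v,proj(c,b2w(p,[[.01,v,.085+z] for z in (.02,.037,.054)])).round(1).tolist())
def q(v):return b2w(p,[[.01,v,.139]])
o=bot.get_obs();print(b2w(p,[[.01,0,.1],[-.048,0,.11],[.055,0,.093]]))
# green for clearance
E
```

```text
['top'] [ 0.55454704 -0.23804188  0.22049789] 12.633598754823856 [-1.6 -2.  -0.1 -1.9  0.4  1.2 -0.6  1.2  1.8  1.1]
['side'] [ 0.55550385 -0.24157608  0.30080885] 17.235077790208667 [  3.6  -6.9   7.2 -10.   -7.2   7.9  -4.   -4.4   1.9   3.5]
['top', 'side'] [ 0.55535425 -0.24014047  0.26671908] 15.281877603244569 [ -2.5   0.2  -2.2  -3.5   3.6  -2.    3.9   2.1   4.3   0.2   5.9  -6.7
   7.1  -8.  -11.2   5.2  -3.3  -7.7   0.9   1.8]
top (np.int64(387), np.int64(200), np.int64(410), np.int64(216), np.float64(397.7823834196891), np.float64(208.17098445595855))
0 [[400.9, 207.0], [404.2, 206.4], [407.6, 205.8]]
0.005 [[398.1, 207.8], [401.4, 207.2], [404.8, 206.6]]
0.01 [[395.4, 208.6], [398.6, 208.0], [401.9, 207.4]]
side (np.int64(255), np.int64(265), np.int64(279), np.int64(293), np.float64(268.00395256916994), np.float64(278.4110671936759))
0 [[270.8, 285.0], [270.8, 276.6], [270.8, 267.9]]
0.005 [[268.9, 282.6], [268.9, 274.2], [268.8, 265.5]]
0.01 [[267.0, 280.2], [266.9, 271.8], [266.9, 263.1]]
[[ 0.56500066 -0.23750479  0.1       ]
 [ 0.50905149 -0.25279173  0.11      ]
 [ 0.6084095  -0.22564423  0.093     ]]
```

```bash
python3 -m pendant '[[[3.7,-1.3,-0.4,0,0,0,60],[3.7,-1.3,-0.4,0,0,0,60],[3.7,-1.3,-0.4,0,0,0,60],[3.7,-1.3,-0.4,0,0,0,60],[3.7,-1.3,-0.4,0,0,0,60]]]' 25; python3 -m pendant '[[[3.7,-1.3,0,0,0,0,60],[3.7,-1.3,0,0,0,0,60],[3.7,-1.3,0,0,0,0,60],[3.7,-1.3,0,0,0,0.11,60],[0,0,0,0,0,0,60]]]'
python3 - <<'E'
from h import *
o=bot.get_obs();im=bot.camera('wrist');print(o['time'],o['ee_pos'],o['tcp_rot'],o['wrist_force'])
cv2.imwrite('pics/w1.png',im[:,:,::-1])
import pickle;pickle.dump({k:o[k] for k in('ee_pos','tcp_rot')},open('w1.pkl','wb'))
p=np.load('p.npy');print(proj('wrist',b2w(p,[[.11,.08,.085],[.11,-.08,.085],[-.11,-.08,.085],[-.11,.08,.085],[-.048,0,.129],[.01,0,.139]]),o).round())
E
```

```text
time: 1.17
ee_pos: [0.3502, -0.3831, 0.2499]
tcp_rot: [-179.9, 0.1, 20.9]
wrist_force: [0.3, 0.7, -0.3]
opening: 0.0512
time: 1.58
ee_pos: [0.4788, -0.2718, 0.2512]
tcp_rot: [180.0, -0.1, 14.3]
wrist_force: [0.2, -0.3, 0.1]
opening: 0.0511
1.5833 [ 0.47882433 -0.27179801  0.25115668] [ 1.79960456e+02 -8.26105731e-02  1.42875520e+01] [ 0.20382959 -0.34335992  0.13246791]
[[155. -20.]
 [327. -24.]
 [319. 202.]
 [173. 205.]
 [243. 152.]
 [240.  83.]]
```

```bash
sleep 6; ls pics
```

```text
side0.png
top0.png
w1.png
```

View pics/w1.png

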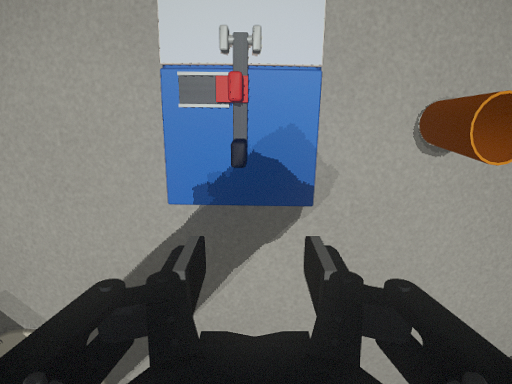

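Wrist view 1: deck front corners at (167,206) and (313,206), lid seam ends at (161,66) and (321,66), lever grip at about (238,150), red grip at (236,86), cheeks at 219–262 in row 38. I'll refit with these.

```bash
python3 - <<'E'
from h import *
import pickle
o=pickle.load(open('w1.pkl','rb'))
im=cv2.imread('pics/w1.png')[:,:,::-1]
print(redcen(im,(210,60,260,115)))
def f(p):
    w=proj('wrist',b2w(p,[[-.11,.08,.085],[-.11,-.08,.085],[p[3],.08,.085],[p[3],-.08,.085],[.055,0,.103]]),o)-np.array([(167,206),(313,206),(161,66),(321,66),(240.5,30)])
    w[4,1]=0
    return w.ravel()
s=least_squares(f,[.555,-.24,.25,.03]);p=s.x;print(p,np.degrees(p[2]),s.fun.round(1))
D=[[.11,.08,.085],[.11,-.08,.085],[-.11,-.08,.085],[-.11,.08,.085],[-.048,0,.129]]
print('top pred',proj('top',b2w(p,D)).round(1).tolist())
np.save('p.npy',p[:3])
for v in [0,.003,.006]: print(v,proj('wrist',b2w(p,[[.01,v-.006,.139],[.01,v+.006,.139],[.01,v-.01,.105],[.01,v+.02,.105]]),o).round(1).tolist())
print('grip',proj('wrist',b2w(p,[[-.06,.007,.129],[-.036,-.007,.129],[-.036,.007,.129]]),o).round(1).tolist())
print(b2w(p,[[.01,.002,.11],[-.048,0,.1]]))
E
```

```text
(np.int64(228), np.int64(71), np.int64(246), np.int64(102), np.float64(235.2755905511811), np.float64(88.19685039370079))
[ 0.55208233 -0.23828942  0.23928482  0.03364986] 13.710010515088026 [ 0.9 -0.8  0.6  0.7 -2.1 -0.6  1.6  0.8 -0.8  0. ]
top pred [[338.7, 167.4], [422.8, 145.9], [458.5, 263.5], [371.9, 286.2], [414.5, 241.4]]
0 [[245.0, 86.5], [230.3, 86.4], [250.4, 89.4], [218.0, 89.1]]
0.003 [[241.3, 86.5], [226.6, 86.4], [247.2, 89.3], [214.8, 89.1]]
0.006 [[237.7, 86.5], [222.9, 86.4], [243.9, 89.3], [211.5, 89.1]]
grip [[230.7, 168.6], [246.3, 142.0], [230.5, 141.8]]
[[ 0.56132339 -0.23397633  0.11      ]
 [ 0.50544996 -0.2496658   0.1       ]]
```

```bash
python3 -m pendant '[[[3,-0.55,1,0,0,0.01,60],[3,-0.55,2,0,0,0,60],[2.9,-0.53,2,0,0,0,60],[0,0,3,0,0,0,60],[0,0,0,0,0,0,60]]]'; python3 - <<'E'
from h import *
o=bot.get_obs();p=np.load('p.npy');Rt=R.from_euler('xyz',o['tcp_rot'],degrees=True).as_matrix()
print(Rt.T@(b2w(p,[[.01,.002,.111]])[0]-o['ee_pos'])*100)
E
```

```text
time: 2.05
ee_pos: [0.5614, -0.2366, 0.1707]
tcp_rot: [179.7, -0.1, 14.5]
wrist_force: [-0.9, 0.7, -1.7]
opening: 0.0512
[ 0.05051463 -0.28622126  5.96981609]
```

```bash
python3 -m pendant '[[[0,-0.28,3,0,0,0.01,60],[0,0,2.5,0,0,0,60],[0,0,0.4,0,0,0,60],[0,0,0,0,0,0,25],[0,0,0,0,0,0,10]]]' 20; python3 -m pendant '[[[0,0,0,0,0,0,0],[0,0,0,0,0,0,0],[0,0,0,0,0,0,0]]]';  python3 - <<'E'
from h import *
o=bot.get_obs();im=bot.camera('wrist');cv2.imwrite('pics/w2.png',im[:,:,::-1])
p=np.load('p.npy');Rt=R.from_euler('xyz',o['tcp_rot'],degrees=True).as_matrix()
print(Rt.T@(b2w(p,[[.01,.002,.111]])[0]-o['ee_pos'])*100)
E
```

```text
time: 2.47
ee_pos: [0.5585, -0.2385, 0.1161]
tcp_rot: [179.6, -0.2, 13.9]
wrist_force: [1.1, 0.2, 0.2]
opening: 0.0281
time: 2.72
ee_pos: [0.5581, -0.2373, 0.1189]
tcp_rot: [179.8, -0.3, 13.9]
wrist_force: [3.8, -0.1, -18.9]
opening: 0.0119
[ 0.393132   -0.24858326  0.78779818]
```

```bash
sleep 5; ls pics
```

```text
side0.png
top0.png
w1.png
w2.png
```

View pics/w2.png

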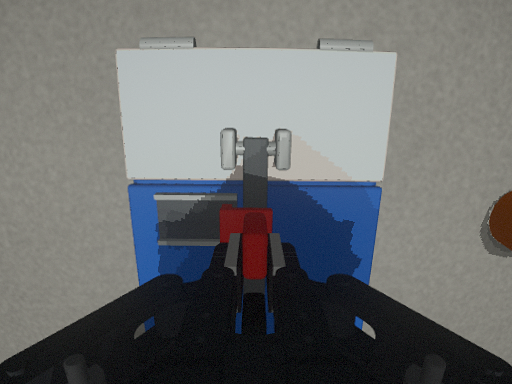

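The tab is gripped: opening is 11.9 mm, and the picture shows the red grip between the pads at about (255,255). Next I drag it to +y (tool -y).

```bash
python3 -m pendant '[[[0,-0.7,0.2,0,0,0,0],[0,-0.7,0,0,0,0,0],[0,-0.7,0,0,0,0,0]]]'; python3 - <<'E'
from h import *
o=bot.get_obs();p=np.load('p.npy')
c,s=np.cos(p[2]),np.sin(p[2]);d=o['ee_pos'][:2]-p[:2];print('box xy',c*d[0]+s*d[1],-s*d[0]+c*d[1])
E
```

```text
time: 3.02
ee_pos: [0.5535, -0.2184, 0.1188]
tcp_rot: [179.6, -0.4, 13.8]
wrist_force: [4.5, -0.3, -12.1]
opening: 0.0118
box xy 0.006140509399792674 0.0189971504972151
```

```bash
python3 -m pendant '[[[0,-0.6,0,0,0,0,0],[0,-0.5,0,0,0,0,0],[0,-0.4,0,0,0,0,0]]]'; python3 -m pendant '[[[0,-0.4,0,0,0,0,0],[0,-0.3,0,0,0,0,0]]]'; python3 - <<'E'
from h import *
o=bot.get_obs();p=np.load('p.npy')
c,s=np.cos(p[2]),np.sin(p[2]);d=o['ee_pos'][:2]-p[:2];print('box xy',c*d[0]+s*d[1],-s*d[0]+c*d[1])
E
```

```text
time: 3.27
ee_pos: [0.5508, -0.2064, 0.1191]
tcp_rot: [179.0, -0.4, 13.7]
wrist_force: [11.0, -36.8, -19.5]
opening: 0.0113
time: 3.43
ee_pos: [0.551, -0.2072, 0.1189]
tcp_rot: [177.9, -0.4, 13.4]
wrist_force: [7.0, -17.8, -14.1]
opening: 0.0114
box xy 0.00627767323642991 0.03050172308133758
```

The tab is at its stop: force rose to 37 N and the grip is at y ≈ 30 mm. I'll release and lift.

```bash
python3 -m pendant '[[[0,0.1,0,0,0,0,40],[0,0,0,0,0,0,40],[0,0,0,0,0,0,40],[0,0,-2.5,0,0,0,40],[0,0,-3.5,0,0,0,40]]]'; python3 -m pendant '[[[-3,0,-1.5,0,0,0,40],[-3.3,1.5,0,0,0,0,40],[0,1.5,0,0.03,0,0,40],[0,0,0,0,0,0,40]]]'; python3 - <<'E'
from h import *
o=bot.get_obs();im=bot.camera('wrist');cv2.imwrite('pics/w3.png',im[:,:,::-1])
t=bot.camera('top');cv2.imwrite('pics/t3.png',t[:,:,::-1])
p=np.load('p.npy');Rt=R.from_euler('xyz',o['tcp_rot'],degrees=True).as_matrix()
print(o['wrist_force'],o['tcp_rot'],Rt.T@(b2w(p,[[-.048,0,.097]])[0]-o['ee_pos'])*100)
for v in [.02,.025,.03]: print(v,proj('wrist',b2w(p,[[.01,v-.006,.139],[.01,v+.006,.139],[-.06,0,.129],[-.036,0,.129]]),o).round(1).tolist())
E
```

```text
time: 3.85
ee_pos: [0.548, -0.2051, 0.178]
tcp_rot: [177.9, -0.2, 13.4]
wrist_force: [0.8, -0.5, 0.1]
opening: 0.0338
time: 4.18
ee_pos: [0.4937, -0.2464, 0.2055]
tcp_rot: [179.4, -0.8, 13.7]
wrist_force: [1.9, -1.2, 0.6]
opening: 0.0341
[ 1.90368849 -1.15340236  0.61544245] [179.35509954  -0.80231867  13.74695551] [ 0.91217936  0.46965281 10.86753599]
0.02 [[242.6, 114.2], [225.1, 114.2], [261.8, 207.2], [262.0, 176.9]]
0.025 [[235.3, 114.2], [217.8, 114.2], [261.8, 207.2], [262.0, 176.9]]
0.03 [[228.0, 114.2], [210.5, 114.2], [261.8, 207.2], [262.0, 176.9]]
```

```bash
sleep 6; ls pics
```

```text
side0.png
t3.png
top0.png
w1.png
w2.png
w3.png
```

View pics/w3.png

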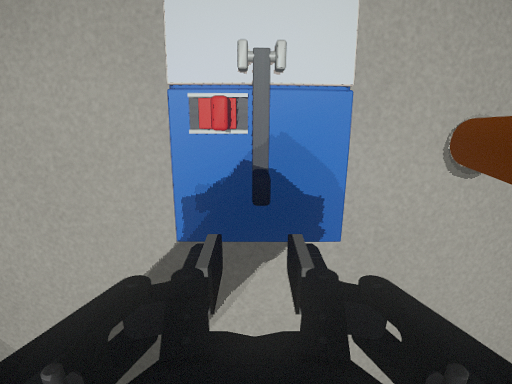

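The tab's red grip sits at columns 211–230 (predicted 210–228 for 0.030), so it is fully aside. The lever grip at (261,190) matches the prediction. I'll descend onto the lever grip.

```bash
python3 -m pendant '[[[0.9,0.45,2,0,0,0,40],[0.2,0,2.5,0,0,0,40],[0,0,2.5,0,0,0,40],[0,0,0,0,0,0,40]]]'; python3 - <<'E'
from h import *
o=bot.get_obs()
p=np.load('p.npy');Rt=R.from_euler('xyz',o['tcp_rot'],degrees=True).as_matrix()
print(Rt.T@(b2w(p,[[-.048,0,.097]])[0]-o['ee_pos'])*100)
E
```

```text
time: 4.62
ee_pos: [0.5096, -0.2449, 0.1362]
tcp_rot: [179.1, -1.0, 13.9]
wrist_force: [-0.6, 0.1, -1.2]
opening: 0.0341
[-0.59136295  0.29683148  3.91153412]
```

```bash
python3 -m pendant '[[[-0.6,0.3,2.2,0.015,-0.017,0,40],[-0.1,0,1.5,0,0,0,40],[0,0,0.2,0,0,0,40],[0,0,0,0,0,0,10],[0,0,0,0,0,0,0]]]' 30; python3 -m pendant '[[[0,0,0,0,0,0,0],[0,0,0,0,0,0,0],[0,0,0,0,0,0,0]]]'; python3 - <<'E'
from h import *
o=bot.get_obs()
p=np.load('p.npy');Rt=R.from_euler('xyz',o['tcp_rot'],degrees=True).as_matrix()
print(Rt.T@(b2w(p,[[-.048,0,.097]])[0]-o['ee_pos'])*100,o['q'].round())
E
```

```text
time: 5.03
ee_pos: [0.5064, -0.249, 0.1009]
tcp_rot: [179.5, -0.1, 14.1]
wrist_force: [1.4, -20.8, -4.5]
opening: 0.0137
time: 5.28
ee_pos: [0.5074, -0.2496, 0.1042]
tcp_rot: [179.3, -0.2, 14.0]
wrist_force: [0.9, -1.3, -5.0]
opening: 0.0137
[-0.19741723 -0.05087767  0.72116181] [-26.   6.  -3.  81.  -0. 140.]
```

```bash
cat > arc.py <<'E'
from h import *
o=bot.get_obs();p=np.load('p.npy');Rt=R.from_euler('xyz',o['tcp_rot'],degrees=True).as_matrix()
g=o['ee_pos']+Rt@[0,0,-.019]
c,s=np.cos(p[2]),np.sin(p[2]);d=g[:2]-p[:2]
x,y,z=c*d[0]+s*d[1]-.055,-s*d[0]+c*d[1],g[2]-.093
ph=np.arctan2(z,-x);r=np.hypot(x,z);print('rel hinge',x,y,z,'r',r,'phi',np.degrees(ph),'lever',np.degrees(ph)-16.5)
r=.1054;prev=np.array([x,z])
for k in range(1,7):
    a=min(ph+np.radians(8*k),np.radians(103.5));q=np.array([-r*np.cos(a),r*np.sin(a)]);print(round(np.degrees(a)-16.5),(q-prev)[0].round(4)*100,-(q-prev)[1].round(4)*100);prev=q
E
python3 arc.py
```

```text
rel hinge -0.10110189992911206 -0.0001990165857726177 0.030221417583798454 r 0.10552216947187218 phi 16.642476832877648 lever 0.142476832877648
8 0.53 -1.37
16 0.7000000000000001 -1.29
24 0.88 -1.18
32 1.03 -1.05
40 1.17 -0.89
48 1.28 -0.72
```

```bash
python3 -m pendant '[[[0.5,0,-1.37,0,0,0,0],[0.7,0,-1.3,0,0,0,0]]]' 40; python3 arc.py
```

```text
time: 5.45
ee_pos: [0.5179, -0.2469, 0.13]
tcp_rot: [179.3, 0.0, 13.9]
wrist_force: [3.9, -4.1, -7.3]
opening: 0.0138
rel hinge -0.0902101688153412 -6.780490232641094e-05 0.05600737887959273 r 0.1061823951823211 phi 31.834259489956843 lever 15.334259489956843
23 0.9299999999999999 -1.15
31 1.02 -1.06
39 1.16 -0.91
47 1.27 -0.74
55 1.3599999999999999 -0.5499999999999999
63 1.43 -0.36
```

Tracking is good and forces are low.

```bash
python3 -m pendant '[[[0.9,0,-1.15,0,0,0,0],[1.0,0,-1.06,0,0,0,0],[1.15,0,-0.9,0,0,0,0]]]'; python3 arc.py
```

```text
time: 5.7
ee_pos: [0.5473, -0.2399, 0.1634]
tcp_rot: [179.2, 0.1, 13.8]
wrist_force: [2.5, -4.2, -10.3]
opening: 0.0132
rel hinge -0.059971178938709895 -0.0001958361727567113 0.08935249194324044 r 0.10761231397830644 phi 56.13146652576228 lever 39.63146652576228
48 1.4000000000000001 -0.5499999999999999
56 1.3599999999999999 -0.5499999999999999
64 1.43 -0.35000000000000003
72 1.46 -0.15
80 1.47 0.05
87 1.3299999999999998 0.22999999999999998
```

```bash
python3 -m pendant '[[[1.35,0,-0.55,0,0,0,0],[1.36,0,-0.5,0,0,0,0],[1.43,0,-0.3,0,0,0,0]]]'; python3 arc.py
```

```text
time: 5.95
ee_pos: [0.5868, -0.2306, 0.1805]
tcp_rot: [179.1, 0.3, 13.7]
wrist_force: [-2.3, -4.1, -4.5]
opening: 0.0131
rel hinge -0.019292061589498095 -0.0004502092254944027 0.10653041454591006 r 0.1082631648516541 phi 79.73530120923138 lever 63.23530120923138
71 1.51 0.12
79 1.47 0.04
87 1.41 0.24
87 0.0 -0.0
87 0.0 -0.0
87 0.0 -0.0
```

```bash
python3 -m pendant '[[[1.45,0,0,0,0,0,0],[1.4,0,0.05,0,0,0,0],[1.0,0,0.15,0,0,0,0],[0,0,0,0,0,0,0]]]'; python3 arc.py; python3 - <<'E'
from h import *
im=bot.camera('side');w=bot.camera('wrist');cv2.imwrite('pics/s4.png',cv2.resize(np.hstack([im[200:,130:400],cv2.resize(w[:,:,:],(400,300))[58:242]])[:,:,::-1],None,fx=1.19,fy=1.19))
E
```

```text
time: 6.28
ee_pos: [0.6254, -0.2215, 0.1817]
tcp_rot: [178.9, 0.5, 13.7]
wrist_force: [0.0, -4.0, -7.3]
opening: 0.0135
rel hinge 0.020364261807608218 -0.0007309851501446502 0.10766744302576658 r 0.10957637266617062 phi 100.7104234452848 lever 84.2104234452848
87 0.42 0.52
87 0.0 -0.0
87 0.0 -0.0
87 0.0 -0.0
87 0.0 -0.0
87 0.0 -0.0
```

```bash
sleep 8; ls pics
```

```text
s4.png
side0.png
t3.png
top0.png
w1.png
w2.png
w3.png
```

View pics/s4.png

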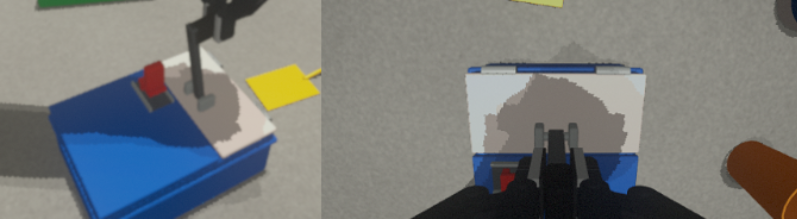

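The side view shows the lever nearly upright under the fingers, with the red tab still aside. One more nudge of about 3°, then release and lift.

```bash
python3 -m pendant '[[[0.5,0,0.1,0,0,0,0],[0.2,0,0,0,0,0,0],[0,0,0,0,0,0,0]]]'; python3 arc.py | head -1
```

```text
time: 6.63
ee_pos: [0.6293, -0.2206, 0.1809]
tcp_rot: [179.0, 0.7, 13.6]
wrist_force: [-2.5, -3.0, -1.9]
opening: 0.0131
rel hinge 0.024417558630270876 -0.0007823356276837334 0.10693536504346823 r 0.1096876905876066 phi 102.86236751984188 lever 86.36236751984188
```

```bash
python3 -m pendant '[[[0,0,0,0,0,0,40],[0,0,0,0,0,0,45],[0,0,0,0,0,0,45],[0,0,-1.5,0,0,0,45],[0,0,-3,0,0,0,45]]]'; python3 -m pendant '[[[0,0,-3,0,0,0,45],[-1,0,-3,0,0,0,45],[-4,0,-1,0,0,0,45],[-4,0,0,0,0,0,45],[-4,0,0,0,0,0,45]]]';python3 -m pendant '[[[-4,0,0,0,0,0,45],[-4,0,0,0,0,0,45],[0,0,0,0,0,0,45]]]'; python3 - <<'E'
from h import *
o=bot.get_obs();w=bot.camera('wrist');im=bot.camera('side');t=bot.camera('top')
a=np.hstack([cv2.resize(im[160:,130:400],(482,400)),cv2.resize(t[120:300,315:470],(318,400))])
cv2.imwrite('pics/f.png',a[:,:,::-1]);cv2.imwrite('pics/wf.png',w[:,:,::-1])
p=np.load('p.npy')
for th in [70,80,87,91.6]:
    a=np.radians(th);c,s=np.cos(a),np.sin(a)
    # grip points: flat (x,z) rel hinge -> rotated
    P=[]
    for x,z in [(-.115,.036),(-.115,-.004),(-.091,.036)]:
        P.append([.055+x*c+z*s,0,.093-x*s+z*c])
    W=b2w(p,P)
    print(th,'side',((proj('side',W)-[130,160])*[482/270,400/224]).round().tolist(),'top',((proj('top',W)-[315,120])*[318/155,400/180]+[482,0]).round().tolist(),'wrist',proj('wrist',W,o).round().tolist())
E
```

```text
time: 7.05
ee_pos: [0.6291, -0.2181, 0.2239]
tcp_rot: [179.2, 0.7, 13.7]
wrist_force: [-0.2, 1.2, -0.3]
opening: 0.0383
time: 7.47
ee_pos: [0.5093, -0.2463, 0.3022]
tcp_rot: [179.0, 0.0, 14.1]
wrist_force: [-0.1, -0.1, -0.6]
opening: 0.0385
time: 7.72
ee_pos: [0.4245, -0.2662, 0.3059]
tcp_rot: [178.7, -0.3, 14.1]
wrist_force: [-1.1, 1.5, -0.1]
opening: 0.0384
70 side [[296.0, 96.0], [249.0, 129.0], [304.0, 117.0]] top [[690.0, 132.0], [698.0, 187.0], [676.0, 124.0]] wrist [[259.0, -49.0], [258.0, 14.0], [258.0, -46.0]]
80 side [[321.0, 88.0], [273.0, 114.0], [324.0, 112.0]] top [[681.0, 102.0], [693.0, 159.0], [669.0, 102.0]] wrist [[259.0, -80.0], [258.0, -16.0], [258.0, -68.0]]
87 side [[337.0, 85.0], [290.0, 105.0], [336.0, 110.0]] top [[674.0, 82.0], [689.0, 139.0], [663.0, 87.0]] wrist [[259.0, -100.0], [259.0, -38.0], [258.0, -82.0]]
91.6 side [[347.0, 84.0], [301.0, 100.0], [344.0, 110.0]] top [[670.0, 70.0], [686.0, 126.0], [659.0, 78.0]] wrist [[259.0, -111.0], [259.0, -52.0], [258.0, -89.0]]
```

```bash
sleep 8; ls pics
```

```text
f.png
s4.png
side0.png
t3.png
top0.png
w1.png
w2.png
w3.png
wf.png
```

View pics/f.png

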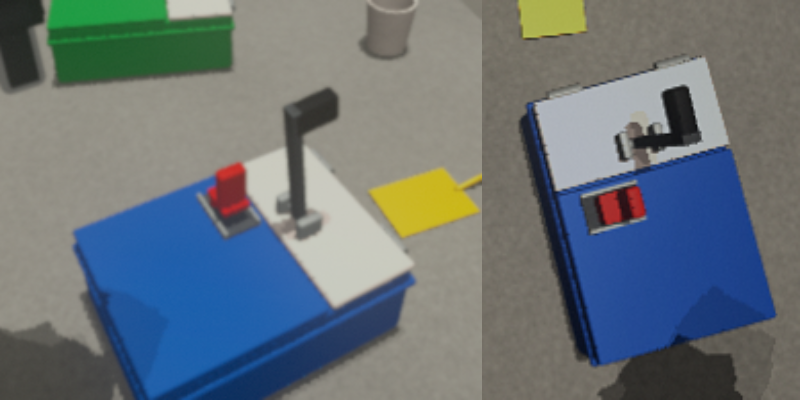

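In the final view the lever stands upright. In the top crop its grip spans rows 87–140, against a predicted 82–139 for 87°. The red tab is fully aside, the gripper is clear, and the green box is untouched.

```bash
python3 -c "
from workcell import bot
print(bot.job_done())"
```

```text
the job is handed in; nothing more can be done
None
```

The blue box is unlocked as asked, and I handed the job in at about 8 s of robot time. I slid the red safety tab to its stop, then lifted the black latch lever by its end grip, released it and backed the arm away.

- **Safety tab:** A wrist picture after release put it at about 0.030 m, fully aside. The force had risen to 37 N in y when it met its stop.
- **Latch lever:** From the arm's pose the lever came to about 86° just before release. The side and top pictures after release agree with roughly 86 to 87°, and it stayed standing. During the lift the grip point drifted about 4 mm outward in the fingers.
- **Robot at hand-in:** The gripper was well clear of the box, and the wrist force was near zero.
- **Green box:** The arm never went near it.
- **Disagreement:** My first pose fit from the side view had residuals of up to about 11 pixels and a box angle about 3.5° off. I used the wrist-view fit instead, which was good to about 2 pixels and predicted the top picture to within about 3.

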